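# Change over the bracket drilling fixture

## Robot

A 7-joint arm with a two-finger parallel gripper is mounted at the origin on a cart in front of the work surface, level with it; the furniture and walls round the work are solid. World frame = base frame: x ahead of the robot, y to its left, z up, the work surface at z = 0. Lengths are in m, angles in rad, forces in N, time in s.
With the tool pointing down it reaches from about 0.4 to 0.925 m from the base axis. Payload 4.1 kg.
Tool frame: the origin (TCP) lies at the very end of the fingers, on their centre line; the grasp point (between the pads) lies 19 mm behind it (env.grasp_offset is the distance from the TCP to the grasp point, in m); z points along the fingers, y is the line along which they close (so a half turn about z gives the same grasp; the last joint's range is limited). The gripper opens to 85 mm and grips with 20 to 120 N. Pads are 22 mm wide; open, the fingers measure 114 mm over their backs; the gripper's body (76 mm by 85 mm) begins 54 mm behind the grasp point. The pads swing forward as they close: fully open they stand 13 mm farther back than shut.
Start: joints at [1.175, 0.398, 0.045, 1.537, -0.019, 1.207, -0.051], TCP at [0.19, -0.622, 0.231] pointing down, gripper open.
Joint ranges: [-2.82, 2.82], [-0.49, 2.23], [-1.37, 1.46], [0, 2.46], [-1.36, 4.5], [0.23, 2], [-2.94, 2.94]. Speed limits (rad/s): [2.57, 2.57, 3.14, 3.14, 3.14, 3.14, 3.14].

## Interface

Orientations are given as a 3x3 rotation matrix whose columns are the frame's x, y, z axes.
In Python, from cell import env gives the robot as it stands.
- The arm moves only by the tool carry_out, never from a script. Its argument "increments" is text: rows parted by semicolons, each of 7 numbers parted by spaces: the finger opening in mm, from 0 to 85.4, then the shift along the world's x, y, z in units of 50 mm (1.0 is 50 mm), then the turn, a rotation vector about the world's x, y, z in degrees. In form: grip dx dy dz ax ay az; .... A call has 1 to 12 rows; each row shifts and turns the commanded pose from where the row before left it; what a row does not reach is not made up. A row lasts 1/10 s, in which the tool goes at most 50 mm and 8.59 degrees, less where a joint would pass 70% of its speed; a pose out of reach is approached as far as the arm can. A call is refused whole if a number of a shift passes 1 or a number of a turn 8.59, either way. A call with a gripper value outside its range is refused whole. The fingers move at their own pace and stop on an object; the grip force is fixed at half the most. Time passes only in rows, so rows that do not move let the fingers close. It gives the time, the measured TCP pose, the force, the opening and the grip force at its end, in the units of the state.
- env.sense(): the state, without advancing time (a new reading comes with each control period).
- env.capture(name): name is "side" or "top" or "wrist"; returns the picture (384x512x3 uint8, red, green, blue); there is no depth.
- env.calibration(name): a dict with "K" (3x3 intrinsics, pixels), "rvec" (rotation vector, rad) and "tvec" (3), from world to camera coordinates, as OpenCV has them. Camera axes: x right, y down, z forward; pixel columns grow to the right and rows downward; lengths in m; the calibration is good to about 2 mm. A picture is of the moment at which its call begins: read the wrist's pose just before it. calibration takes no time and is no camera call; for the wrist camera it gives the pose at the moment of the call.
- env.job_done(): hands the job in; it is judged then, once.
Trained networks look in the newest picture that a camera, given by its name, has taken for a name from the list of things; names that differ only in an ending like _2 or _b are one class to them, and where a whole thing is asked for, a point or a joint stands for the part that bears it (a point fixed in the world has none). Each returns a list of dicts, best first, with "score" (0 to 1); they miss things now and then, are a little off and sometimes report something else, mostly with a low value. They report only what shows in the picture. A call takes as long as a camera call.
- env.boxes_of(camera, thing): "centre" ([x, y, z] in m, in world coordinates, good to about 4 mm: the middle of the surface that is visible of it).
The state is a dict: "t": time; "q": joint angles; "joint_velocities": joint speeds; "joint_torque": joint torques, N m; "tcp_pos": TCP position; "tool_rot": TCP orientation; "force": force on the tool from outside, world axes, zero at the start; "torque": the same for the moment, N m; "finger_gap": finger opening in m; "grasp_force": force on a finger pad.
Only numpy, scipy, OpenCV 4.12 (cv2) and the standard library are available. Lean on these libraries where they do the work, as an engineer would, in place of code of your own. Each camera call takes 0.05 s, during which the arm holds its last target. There are 200 camera calls.

## Task

Change over the drilling fixture: first take the finished bracket out of the catch tray and set it down on its foot in the tote. Then slide the next bracket along the slide table, keeping it down on the table rather than lifting it clear, until its hole is over the locating pin, and let it drop so that it lies flat around the pin, square to the fixture, with its upright leg still on the slide table's side. Let go of everything, and leave the oil can and the glue bottle where they stand.

Things in the scene. Friction and masses are not known exactly. Their poses are not given: they have to be found in the camera images.
- fixture: Fixed fixture, dark steel base 340 x 110 mm. Origin: centre of its underside; +x is the slide direction (roughly to the robot's right), +y away from the robot, +z up. Grey slide table from x = -170 to +10 mm, flat top at z = 22 mm; then a 10 mm step down to the seat (x = +10 to +170), floor at z = 12 mm, with the locating pin. The catch tray joins on the +y side.
- pin_base (a point): Middle of the locating pin's foot, on the seat floor (fixture x = +90, y = 0, z = +12 mm), axes as the fixture. Pin: 20 mm in diameter, 9.5 mm high, tapered top 0.5 mm below the slide table's top. With the bracket seated square, its leg's outer face stands 5 mm past the step.
- tray_floor (a point): Centre of the inner floor (3 mm above the table top) of the low open steel catch tray, 196 x 140 mm outside, walls 3 mm thick and 18 mm high; at fixture x = +70, y = +126 mm, axes as the fixture.
- next_bracket: Steel angle bracket (L): foot 130 x 70 x 6 mm and, across one end, an upright leg 10 mm thick, 70 wide, 60 high over the underside (grip here). Origin: centre of the underside; +x from leg to free end, +z up. Leg middle at x = -60 mm; 24 mm round through-hole at x = +10, y = 0. 0.25 to 0.5 kg. This one starts flat on the slide table, +x roughly along the slide.
- next_bracket_hole (a point): Centre of the next bracket's hole, at the underside of its foot; axes as the bracket.
- next_bracket_leg (a point): Middle of the top edge of the next bracket's upright leg (60 mm above the foot's underside); axes as the bracket.
- finished_bracket: Steel angle bracket (L): foot 130 x 70 x 6 mm and, across one end, an upright leg 10 mm thick, 70 wide, 60 high over the underside (grip here). Origin: centre of the underside; +x from leg to free end, +z up. Leg middle at x = -60 mm; 24 mm round through-hole at x = +10, y = 0. 0.25 to 0.5 kg. This one, of the same shape, starts flat in the catch tray, +x roughly along the slide.
- finished_bracket_leg (a point): Middle of the top edge of the finished bracket's upright leg (60 mm above the foot's underside); axes as the bracket.
- tote_floor (a point): Centre of the inner floor (4 mm above the table top) of the tote, a fixed open grey plastic box to the left, 220 x 150 mm outside, 55 mm high, walls 4 mm thick; own x runs along its long side (roughly away from the robot), y across.
- oil_can: Pump oil can with a bent spout, 79 x 81 x 152 mm, standing on the table; origin under its centre. Leave it alone.
- glue_bottle: Wood glue bottle, 59 x 64 x 155 mm, standing on the table; origin under its centre. Leave it alone.

How it is judged:
By the outcome, as a careful person would: the job done as asked, in the order asked, and still so for the second after the job is handed in, with the robot touching nothing.
It also fails if it takes over 64 s, if anything falls off the work surface, if the arm or the gripper's body presses on something with over 40 N, if the wrist force passes 120 N, or if a joint passes its speed limit or range.

## Working session

There is one attempt and no reset: what is moved stays moved. The work goes in short steps, Python scripts to look and compute and a tool call to move; the robot and the scene stay as the last step left them, time stands still between calls to the robot, and variables do not carry over. Pictures are saved under pics/ and viewed, at most 10 in all, crops included, and the job is handed in when it is done.

Besides the shell and the picture viewer there is one more tool, called in YAML: its name, and indented under it one key for each argument. carry_out: Moves the arm, as the interface text tells. Its arguments: {"type":"object","properties":{"increments":{"type":"string"}},"required":["increments"]}

```bash
ls; mkdir -p pics; python3 - <<'E'
from cell import env
import cv2,numpy as np
s=env.sense();print(s['t'],s['tcp_pos'],np.round(s['tool_rot'],3).tolist(),s['finger_gap'],env.grasp_offset)
for c in ('side','top'):
    im=env.capture(c);cv2.imwrite(f'pics/{c}0.png',im[:,:,::-1])
    for t in ('fixture','next_bracket','finished_bracket','next_bracket_leg','next_bracket_hole','finished_bracket_leg','pin_base','tray_floor','tote_floor','oil_can','glue_bottle'):
        try: print(c,t,[(np.round(d['centre'],3).tolist(),round(d['score'],2)) for d in env.boxes_of(c,t)][:3])
        except Exception as e: print(t,e)
print(env.sense()['t'])
E
```

```text
pics
0.0 [ 0.18992258 -0.62095779  0.23025211] [[0.956, 0.293, -0.001], [0.293, -0.956, 0.002], [-0.0, -0.002, -1.0]] 0.08492781766488978 0.0187
side fixture [([0.528, -0.134, 0.012], 0.77)]
side next_bracket [([0.494, 0.05, 0.032], 0.94)]
side finished_bracket [([0.633, -0.119, 0.021], 0.61)]
side next_bracket_leg [([0.493, 0.051, 0.031], 0.64)]
side next_bracket_hole [([0.495, 0.052, 0.03], 0.86)]
side finished_bracket_leg [([0.63, -0.117, 0.024], 0.61)]
side pin_base [([0.525, -0.132, 0.012], 0.57)]
side tray_floor [([0.526, -0.132, 0.014], 0.79)]
side tote_floor [([0.525, 0.261, 0.006], 0.89)]
side oil_can [([0.678, 0.167, 0.047], 0.84)]
side glue_bottle [([0.681, 0.054, 0.078], 0.95)]
top fixture [([0.533, -0.149, 0.013], 0.9), ([0.498, -0.006, 0.025], 0.19)]
top next_bracket [([0.494, -0.003, 0.029], 0.86)]
top finished_bracket [([0.638, -0.176, 0.013], 0.83), ([0.529, -0.153, 0.016], 0.29)]
top next_bracket_leg [([0.494, -0.007, 0.028], 0.85)]
top next_bracket_hole [([0.637, -0.174, 0.007], 0.25)]
top finished_bracket_leg [([0.635, -0.172, 0.007], 0.75)]
top pin_base [([0.53, -0.154, 0.008], 0.75)]
top tray_floor [([0.529, -0.155, 0.013], 0.79)]
top tote_floor [([0.526, 0.278, 0.005], 0.67), ([0.634, -0.168, 0.008], 0.18)]
top oil_can [([0.674, 0.139, 0.05], 0.62)]
top glue_bottle [([0.677, 0.029, 0.105], 0.89), ([0.636, -0.175, 0.011], 0.72)]
1.2
```

View pics/side0.png

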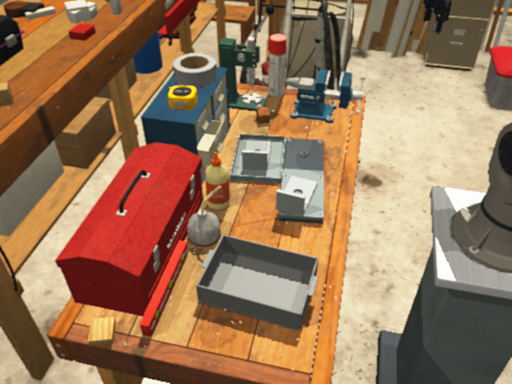

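View pics/top0.png

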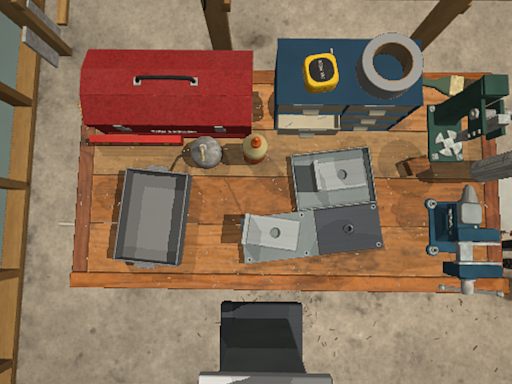

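Side view: the tote is at the lower middle (260,280), with the next bracket at (297,195) and the finished one in the tray at (257,152). Top view: both legs are at the bracket's left end, at (315,178) for the finished one and (246,232) for the next one. The pin is at (348,229) and the tote at (150,215). I'll lift and move the wrist camera over the fixture.

carry_out:
  increments: "85 0 0 1 0 0 0; 85 0 0 1 0 0 0; 85 0 0 1 0 0 0; 85 0.3 0.8 0.2 0 0 0; 85 0.6 0.8 0 0 0 0; 85 0.7 0.8 0 0 0 0; 85 0.7 0.8 0 0 0 0; 85 0.7 0.8 0 0 0 0; 85 0.7 0.8 0 0 0 0; 85 0.7 0.8 0 0 0 0; 85 0.7 0.8 0 0 0 0; 85 0.6 0.8 0 0 0 0"

```text
t: 2.4
tcp_pos: [0.4638, -0.2743, 0.3916]
tool_rot: [[0.956, 0.292, 0.001], [0.292, -0.956, -0.001], [0.001, 0.001, -1.0]]
force: [0.8, -0.7, -0.5]
finger_gap: 0.0851
grasp_force: 0.0
```

```bash
cat > h.py <<'E'
from cell import env
import cv2,numpy as np
def cal(c):
    d=env.calibration(c);return d['K'],np.array(d['rvec'],float),np.array(d['tvec'],float)
def ray(C,px):
    K,r,t=C;R=cv2.Rodrigues(r)[0]
    return -R.T@t.ravel(), R.T@np.linalg.solve(K,[px[0],px[1],1])
def onz(C,px,z):
    o,d=ray(C,px);return o+d*(z-o[2])/d[2]
E
python3 - <<'E'
from h import *
s=env.sense();print(s['t'],s['tcp_pos'])
C=cal('wrist');im=env.capture('wrist')[:,:,::-1];cv2.imwrite('pics/w1.png',cv2.resize(im,(800,600),interpolation=cv2.INTER_CUBIC));np.save('w1.npy',np.array([C[0].ravel().tolist()+C[1].ravel().tolist()+C[2].ravel().tolist()]))
print(onz(C,(256,192),0.02), C[0])
E
```

```text
2.4 [ 0.46379793 -0.27428508  0.39156912]
[ 0.39748966 -0.29631957  0.02      ] [[305.89962805   0.         254.57415496]
 [  0.         305.89962805 195.7987567 ]
 [  0.           0.           1.        ]]
```

View pics/w1.png

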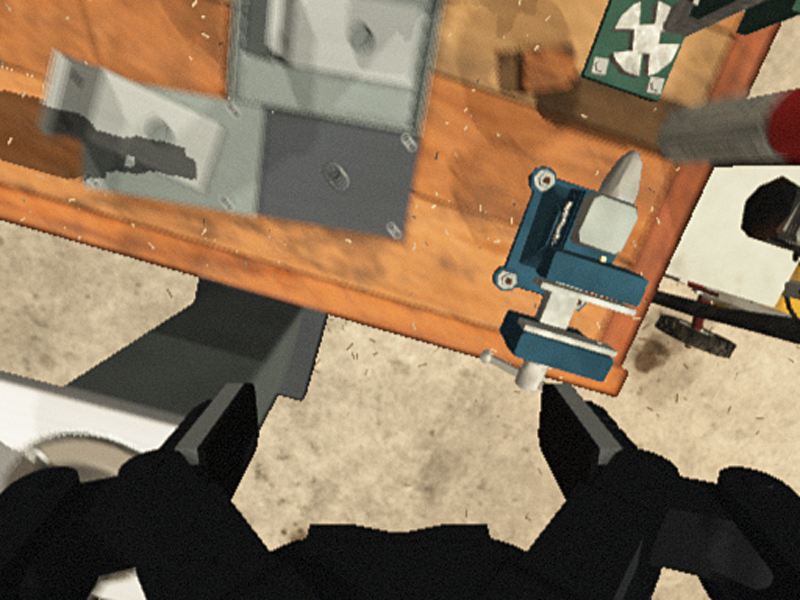

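The wrist view shows the seat with the pin at (336,177), the step edge near (262,160), and both brackets at the upper left and cut off. I'll move on so the whole fixture is in view.

carry_out:
  increments: "85 0.7 0.9 0 0 0 0; 85 0.7 0.9 0 0 0 0; 85 0.7 0.9 0 0 0 0; 85 0.4 0.8 0 0 0 0; 85 0 0 0 0 0 0; 85 0 0 0 0 0 0"

```text
t: 3.05
tcp_pos: [0.575, -0.1164, 0.3912]
tool_rot: [[0.955, 0.295, -0.0], [0.295, -0.955, -0.0], [-0.001, 0.0, -1.0]]
force: [0.6, -0.2, -0.6]
finger_gap: 0.0852
grasp_force: 0.0
```

```bash
python3 - <<'E'
from h import *
s=env.sense();print(s['t'],s['tcp_pos'])
C=cal('wrist');im=env.capture('wrist')[:,:,::-1];cv2.imwrite('w2_raw.png',im);np.savez('w2.npz',K=C[0],r=C[1],t=C[2])
cv2.imwrite('pics/w2.png',cv2.resize(im,(800,600),interpolation=cv2.INTER_CUBIC))
E
```

```text
3.05 [ 0.57499908 -0.11644203  0.39116232]
```

View pics/w2.png

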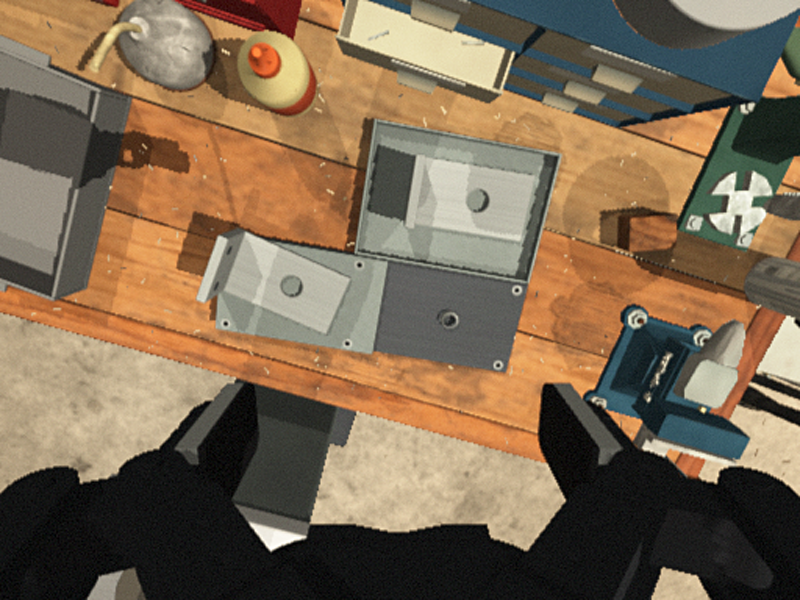

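The wrist view shows the tray with the finished bracket (leg at (415,190), hole at (478,201)). The next bracket (hole (291,286), leg (213,268)) is turned clockwise from the fixture, and the pin is at (448,319). I'll crop this to get corner readings.

```bash
python3 - <<'E'
import cv2
im=cv2.imread('w2_raw.png')[68:246,118:366]
im=cv2.resize(im,None,fx=3.2,fy=3.2,interpolation=cv2.INTER_CUBIC)
print(im.shape);cv2.imwrite('pics/w2c.png',im)
E
```

```text
(570, 794, 3)
```

View pics/w2c.png

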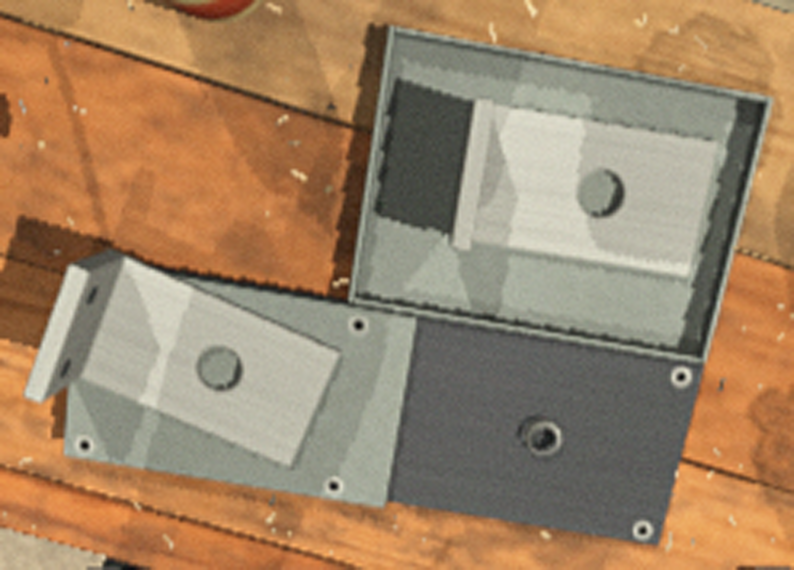

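Crop readings: the step edge runs (415,317)–(386,504), with the pin top at (542,436). The tray rim corners are (389,28), (770,99), (706,358) and (350,303). The leg tops are at (70,264)–(25,398) for the next bracket and (474,100)–(454,247) for the finished one. I'll fit the poses from these.

```bash
cat > fit.py <<'E'
from h import *
from scipy.optimize import least_squares
d=np.load('w2.npz');W=(d['K'],d['r'],d['t'])
def crop(p): return [(p[0]+.5)/3.2-.5+118,(p[1]+.5)/3.2-.5+68]
def proj(C,P): return cv2.projectPoints(P.astype(float),C[1],C[2],C[0],None)[0][:,0]
def Rz(a): return np.array([[np.cos(a),-np.sin(a),0],[np.sin(a),np.cos(a),0],[0,0,1]])
def fit(views,x0,fixz=None):
    def res(p):
        q=p if fixz is None else np.r_[p[:2],fixz,p[3]]
        return np.concatenate([(proj(C,np.array(L)/1e3@Rz(q[3]).T+q[:3])-np.array(I)).ravel() for C,I,L in views])
    r=least_squares(res,x0,loss='soft_l1');return r.x,np.sqrt(np.mean(res(r.x)**2))
def show(n,f): print(n,np.round(f[0][:3],4),'yaw',round(np.degrees(f[0][3]),2),'rms',round(f[1],2))
BR=[[-65,35,60],[-55,35,60],[-65,-35,60],[-55,-35,60],[65,35,6],[65,-35,6],[10,0,6]]
E
python3 - <<'E'
from fit import *
c=lambda L:[crop(p) for p in L]
FL=[[10,55,22],[10,-55,22],[-170,-55,22],[170,-55,12],[-28,196,18],[168,196,18],[168,56,18],[-28,56,18],[90,0,21.5]]
F=c([(415,317),(386,504),(65,454),(660,545),(389,28),(770,99),(706,358),(350,303),(542,436)])
N=c([(70,264),(86,266),(25,398),(41,402),(340,352),(293,467),(220,368)])
D=c([(474,100),(492,101),(454,247),(469,249),(717,142),(690,276),(600,193)])
x0=[.53,-.07,0,-1.5]
for z in (None,0): show('fix',fit([(W,F,FL)],x0,z))
for z in (None,.022): show('next',fit([(W,N,BR)],[.5,0,.02,-1.7],z))
for z in (None,.003): show('fin',fit([(W,D,BR)],[.63,-.17,.0,-1.5],z))
T=cal('top');S=cal('side')
TL=[[110,75,55],[110,-75,55],[-110,-75,55],[-110,75,55]]
tt=[(127,168),(190,171),(181,265),(113,260)];ss=[(228,237),(197,290),(305,325),(319,262)]
show('tote top',fit([(T,tt,TL)],[.53,.27,0,0],0))
# side corners: TL order: far-left, far-right, near-right, near-left
ss=[(197,290),(228,237),(319,262),(305,325)]
show('tote side',fit([(S,ss,TL)],[.53,.27,0,0],0))
show('tote both',fit([(T,tt,TL),(S,ss,TL)],[.53,.27,0,0]))
FT=[[-28,196,18],[168,196,18],[168,56,18],[-28,56,18],[90,0,21.5]]
show('fix top',fit([(T,[(291,152),(368,147),(375,207),(299,214),(348,229)],FT)],x0,0))
E
```

```text
fix [ 0.4908 -0.1098 -0.0052] yaw -82.58 rms 0.57
fix [ 0.4917 -0.1094  0.    ] yaw -82.55 rms 0.82
next [ 0.493  -0.0103  0.024 ] yaw -97.19 rms 0.7
next [ 0.4924 -0.0098  0.02  ] yaw -97.17 rms 0.72
fin [ 6.350e-01 -1.758e-01  3.000e-04] yaw -81.68 rms 0.63
fin [ 0.635  -0.1754 -0.0227] yaw -81.67 rms 0.65
tote top [0.5262 0.2652 0.    ] yaw -3.7 rms 1.24
tote side [0.5168 0.2844 0.    ] yaw -6.36 rms 2.05
tote both [ 0.5236  0.2717 -0.0153] yaw -5.03 rms 2.35
fix top [ 0.4883 -0.1081  0.    ] yaw -83.6 rms 1.97
```

Heights agree with the text (table about 24 mm, tray about 0, fixture about −5 mm). The finished leg is at about (0.626, −0.116) with yaw −81.7°, so I'll descend onto it.

carry_out:
  increments: "85 0.5 0 -1 0 0 -4.5; 85 0.5 0 -1 0 0 -4.4; 85 0 0 -1 0 0 0; 85 0 0 -1 0 0 0; 85 0 0 -1 0 0 0; 85 0 0 -1 0 0 0; 85 0 0 -0.8 0 0 0; 85 0 0 0 0 0 0; 85 0 0 0 0 0 0"

```text
t: 4.0
tcp_pos: [0.6194, -0.1194, 0.0625]
tool_rot: [[0.99, 0.139, -0.0], [0.139, -0.99, -0.001], [-0.0, 0.001, -1.0]]
force: [-0.8, 0.1, -0.4]
finger_gap: 0.0849
grasp_force: 0.0
```

```bash
python3 - <<'E'
from h import *
im=env.capture('wrist')[:,:,::-1];cv2.imwrite('pics/w3.png',im)
E
```

```text
(no output)
```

View pics/w3.png

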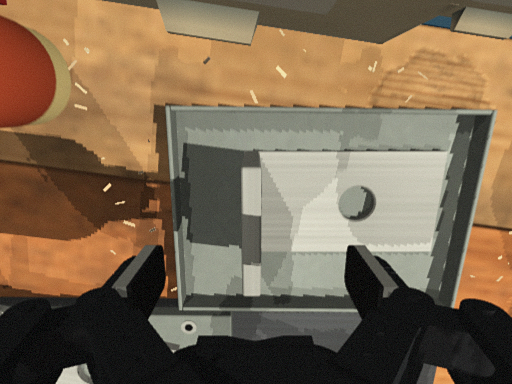

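The leg strip is at (251,231), between the fingers. I'll check the lateral offset.

```bash
python3 - <<'E'
from fit import *
C=cal('wrist');print(onz(C,(251,231),.063),env.sense()['tcp_pos'],proj(C,env.sense()['tcp_pos'][None]))
np.savez('w3.npz',K=C[0],r=C[1],t=C[2])
show('fin',fit([(C,[(243,167),(260,167),(243,295),(260,295),(449,151),(435,251),(356,202)],BR)],[.63,-.17,.0,-1.5]))
E
```

```text
[ 0.63039821 -0.1149146   0.063     ] [ 0.62099945 -0.11908559  0.06419417] [[256.54207571 249.85951164]]
fin [ 0.6377 -0.1751  0.0052] yaw -81.95 rms 1.69
```

carry_out:
  increments: "85 0.18 0.08 -0.3 0 0 0; 85 0 0 -0.32 0 0 0; 85 0 0 0 0 0 0; 0 0 0 0 0 0 0; 0 0 0 0 0 0 0; 0 0 0 0 0 0 0; 0 0 0 0 0 0 0; 0 0 0 0 0 0 0; 0 0 0 0 0 0 0"

```text
t: 4.95
tcp_pos: [0.6289, -0.1141, 0.0314]
tool_rot: [[0.99, 0.141, 0.001], [0.141, -0.99, -0.001], [0.001, 0.001, -1.0]]
force: [-0.3, -1.7, 2.2]
finger_gap: 0.0094
grasp_force: 59.3
```

carry_out:
  increments: "0 0 0 0.3 0 0 0; 0 0 0 0.6 0 0 0; 0 0 0 0.9 0 0 0; 0 0 0 0.9 0 0 0; 0 0 0 0.9 0 0 0; 0 -0.6 0.2 0 0 0 0; 0 -0.7 0.5 0 0 0 0; 0 -0.7 0.7 0 0 0 0; 0 -0.7 0.7 0 0 0 7.7; 0 -0.5 0.7 0 0 0 7.7; 0 0 0.7 0 0 0 7.7; 0 0 0.7 0 0 0 7.7"

```text
t: 6.15
tcp_pos: [0.4665, 0.0977, 0.2111]
tool_rot: [[0.774, 0.633, -0.001], [0.633, -0.774, -0.001], [-0.001, 0.001, -1.0]]
force: [1.6, -0.7, -5.3]
finger_gap: 0.0093
grasp_force: 58.8
```

carry_out:
  increments: "0 0 0.7 0 0 0 7.7; 0 0 0.7 0 0 0 7.7; 0 0 0.7 0 0 0 7.7; 0 0 0.7 0 0 0 7.7; 0 0 0.5 0 0 0 7.7; 0 0 0.2 0 0 0 7.7; 0 0 0 0 0 0 0; 0 0 0 0 0 0 0"

```text
t: 6.95
tcp_pos: [0.4679, 0.2705, 0.2105]
tool_rot: [[0.088, 0.996, -0.001], [0.996, -0.088, -0.002], [-0.002, -0.001, -1.0]]
force: [-0.3, -1.7, -4.2]
finger_gap: 0.0092
grasp_force: 58.8
```

```bash
python3 - <<'E'
from h import *
s=env.sense();print(s['t'],s['tcp_pos'],s['force'])
C=cal('wrist');im=env.capture('wrist')[:,:,::-1];np.savez('w4.npz',K=C[0],r=C[1],t=C[2])
t=env.capture('top')[100:310,40:300,::-1]
t=cv2.resize(t,None,fx=1.83,fy=1.83,interpolation=cv2.INTER_CUBIC)
a=np.zeros((384,800,3),np.uint8);a[:,:324]=im[:,94:418];a[:,324:]=t[:384,:476];cv2.imwrite('pics/w4.png',a)
for c in('wrist','top'):print(c,[(np.round(d['centre'],3).tolist(),round(d['score'],2)) for d in env.boxes_of(c,'tote_floor')][:3])
E
```

```text
6.95 [0.46787827 0.27047136 0.21053114] [-0.33802381 -1.6734561  -4.17796445]
wrist [([0.52, 0.297, 0.006], 0.8)]
top [([0.53, 0.25, 0.004], 0.81), ([0.495, -0.006, 0.027], 0.6), ([0.549, -0.159, 0.014], 0.41)]
```

View pics/w4.png

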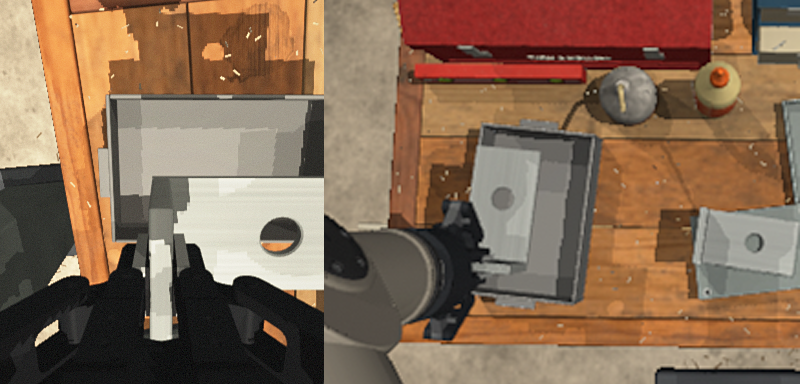

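Left (wrist): the tote's far-left rim corner is at raw (202,96) and the near-left at about (203,240), with the bracket held level. Right (top): the bracket hangs over the tote's long direction. I'll convert the rim to world coordinates.

```bash
python3 - <<'E'
from fit import *
d=np.load('w4.npz');C=(d['K'],d['r'],d['t']);T=cal('top')
for p in((201,96),(202,240),(418,96)):print(p,onz(C,p,.055).round(3))
f=1.83
for p in((482,125),(600,136),(582,302),(475,292)):
    q=((p[0]-324)/f+40,p[1]/f+100);print(p,onz(T,q,.055).round(3))
s=env.sense();print(proj(T,s['tcp_pos'][None]))
E
```

```text
(201, 96) [0.425 0.356 0.055]
(202, 240) [0.406 0.212 0.055]
(418, 96) [0.626 0.338 0.055]
(482, 125) [0.636 0.334 0.055]
(600, 136) [0.624 0.18  0.055]
(582, 302) [0.412 0.196 0.055]
(475, 292) [0.423 0.332 0.055]
[[126.16411209 243.31868377]]
```

carry_out:
  increments: "0 0.06 0 -0.6 0 0 0; 0 0 0 -0.8 0 0 0; 0 0 0 -0.8 0 0 0; 0 0 0 -0.7 0 0 0; 0 0 0 -0.4 0 0 0; 0 0 0 -0.14 0 0 0; 0 0 0 -0.06 0 0 0; 0 0 0 -0.04 0 0 0; 0 0 0 0 0 0 0; 0 0 0 0 0 0 0"

```text
t: 8.15
tcp_pos: [0.4723, 0.272, 0.035]
tool_rot: [[0.086, 0.996, 0.002], [0.996, -0.086, 0.001], [0.001, 0.002, -1.0]]
force: [0.1, 0.3, -4.2]
finger_gap: 0.0092
grasp_force: 58.9
```

carry_out:
  increments: "0 0 0 -0.03 0 0 0; 0 0 0 -0.03 0 0 0; 0 0 0 -0.02 0 0 0; 0 0 0 0 0 0 0"

```text
t: 8.55
tcp_pos: [0.4721, 0.2718, 0.0323]
tool_rot: [[0.086, 0.996, 0.002], [0.996, -0.086, -0.001], [-0.001, 0.002, -1.0]]
force: [-4.3, -3.4, 13.3]
finger_gap: 0.0095
grasp_force: 61.9
```

Contact. I'll open modestly and lift out.

carry_out:
  increments: "15 0 0 0 0 0 0; 22 0 0 0 0 0 0; 30 0 0 0 0 0 0; 30 0 0 0 0 0 0; 30 0 0 0.3 0 0 0; 30 0 0 0.8 0 0 0; 30 0 0 1 0 0 0; 60 0 0 1 0 0 0; 85 0 -0.6 0.5 0 0 -7.7; 85 0 -0.7 0 0 0 -7.7; 85 0 -0.7 0 0 0 -7.7; 85 0 -0.7 0 0 0 -7.7"

```text
t: 9.75
tcp_pos: [0.4715, 0.1356, 0.2113]
tool_rot: [[0.587, 0.809, 0.002], [0.809, -0.587, 0.0], [0.001, 0.002, -1.0]]
force: [0.5, -0.1, -0.9]
finger_gap: 0.0848
grasp_force: 0.0
```

carry_out:
  increments: "85 0.15 -0.5 0.1 0 0 -7.65; 85 0.15 -0.5 0.1 0 0 -7.65; 85 0.15 -0.5 0.2 0 0 -7.65; 85 0.15 -0.5 0.2 0 0 -7.65; 85 0.15 -0.5 0.2 0 0 -7.65; 85 0.15 -0.5 0.2 0 0 -7.65; 85 0.15 -0.5 0 0 0 -7.65; 85 0.15 -0.2 0 0 0 -7.65; 85 0 0 0 0 0 0; 85 0 0 0 0 0 0"

```text
t: 10.75
tcp_pos: [0.5312, -0.0474, 0.2604]
tool_rot: [[0.993, -0.116, 0.0], [-0.116, -0.993, 0.001], [-0.0, -0.001, -1.0]]
force: [0.1, 1.1, 0.6]
finger_gap: 0.0849
grasp_force: 0.0
```

```bash
python3 - <<'E'
from h import *
s=env.sense();print(s['t'],s['tcp_pos'])
C=cal('wrist');im=env.capture('wrist')[:,:,::-1];cv2.imwrite('w5_raw.png',im);np.savez('w5.npz',K=C[0],r=C[1],t=C[2])
cv2.imwrite('pics/w5.png',cv2.resize(im,(800,600),interpolation=cv2.INTER_CUBIC))
t=env.capture('top')[:,:,::-1];cv2.imwrite('top5_raw.png',t)
E
```

```text
10.75 [ 0.53124347 -0.0473807   0.26037311]
```

View pics/w5.png

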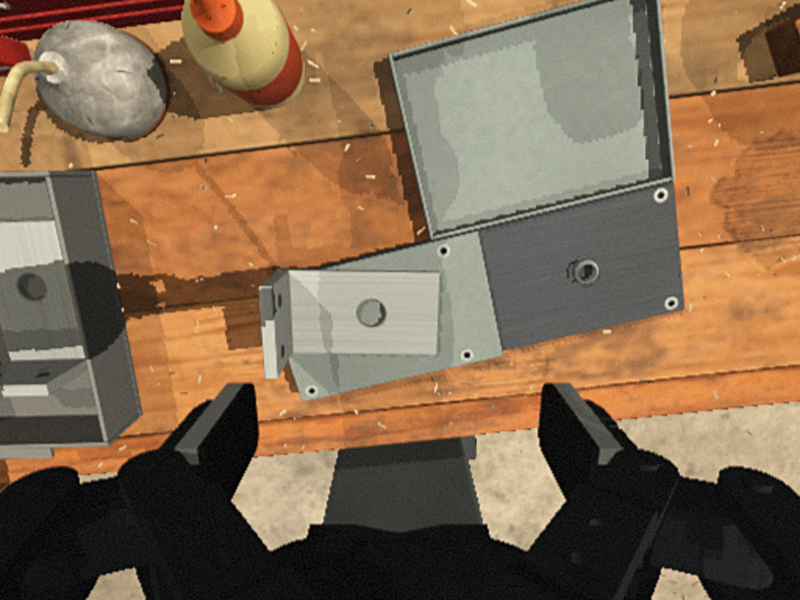

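The finished bracket now stands flat in the tote, at left. The next bracket has its hole at (371,312), leg at (269,332) and free end at x≈438; the pin is at (588,271) and the step runs (480,231)–(501,349). I'll refit with both wrist views.

```bash
python3 - <<'E'
from fit import *
c=lambda L:[crop(p) for p in L]
v=lambda L:[((p[0]+.5)/1.5625-.5,(p[1]+.5)/1.5625-.5) for p in L]
FL=[[10,55,22],[10,-55,22],[-170,-55,22],[170,-55,12],[-28,196,18],[168,196,18],[168,56,18],[-28,56,18],[90,0,21.5]]
F=c([(415,317),(386,504),(65,454),(660,545),(389,28),(770,99),(706,358),(350,303),(542,436)])
N=c([(70,264),(86,266),(25,398),(41,402),(340,352),(293,467),(220,368)])
d=np.load('w5.npz');C=(d['K'],d['r'],d['t'])
FL5=FL[:5]+FL[6:]
F5=v([(480,231),(501,349),(304,399),(684,309),(389,56),(673,179),(433,238),(588,271)])
N5=v([(261,287),(272,287),(265,377),(277,377),(440,271),(437,355),(371,312)])
x0=[.53,-.07,0,-1.5]
f=fit([(C,F5,FL5)],x0);show('fix5',f);f=fit([(C,F5,FL5)],x0,0);show('fix5 z0',f)
n=fit([(C,N5,BR)],[.5,0,.02,-1.7]);show('next5',n);n=fit([(C,N5,BR)],[.5,0,.02,-1.7],.022);show('next5 z',n)
f2=fit([(W,F,FL),(C,F5,FL5)],x0);show('fix both',f2)
n2=fit([(W,N,BR),(C,N5,BR)],[.5,0,.02,-1.7]);show('next both',n2)
for F_,N_ in((f,n),(f2,n2)):
    a=F_[0][3];b=N_[0][3]
    pin=F_[0][:3]+Rz(a)@[.09,0,.012];hole=N_[0][:3]+Rz(b)@[.01,0,0];leg=N_[0][:3]+Rz(b)@[-.06,0,.06]
    goal=pin+Rz(a)@[-.07,0,.0]
    print('pin',pin,'hole',hole,'leg',leg,'final leg',goal,'hole in fix',Rz(a).T@(hole-F_[0][:3]),np.degrees(b-a))
E
```

```text
fix5 [ 0.491  -0.1103 -0.0056] yaw -82.74 rms 1.0
fix5 z0 [ 0.4921 -0.1092  0.    ] yaw -82.89 rms 1.53
next5 [ 0.4918 -0.0091  0.0205] yaw -97.56 rms 0.79
next5 z [ 0.4922 -0.0094  0.02  ] yaw -97.56 rms 0.82
fix both [ 0.491  -0.1101 -0.0054] yaw -82.67 rms 0.82
next both [ 0.4921 -0.0094  0.0212] yaw -97.4 rms 0.78
pin [ 0.50320368 -0.19845994  0.012     ] hole [ 0.49089923 -0.01930123  0.02      ] leg [0.50010962 0.05009019 0.08      ] final leg [ 0.49453915 -0.12899825  0.012     ] hole in fix [-0.08930398  0.00996627  0.02      ] -14.670974913107607
pin [ 0.50244625 -0.19932446  0.00664406] hole [ 0.49077024 -0.01930706  0.02116578] leg [0.49978858 0.05010958 0.08116578] final leg [ 0.49351593 -0.12989645  0.00664406] hole in fix [-0.09003603  0.01138529  0.02652172] -14.731730213594076
```

carry_out:
  increments: "85 -0.2 0.6 0 0 0 -0.8; 85 -0.2 0.7 -0.2 0 0 0; 85 -0.2 0.65 -0.6 0 0 0; 85 0 0 -0.8 0 0 0; 85 0 0 -0.8 0 0 0; 85 0 0 -0.8 0 0 0; 85 0 0 -0.6 0 0 0; 85 0 0 -0.38 0 0 0; 85 0 0 0 0 0 0; 85 0 0 0 0 0 0"

```text
t: 11.85
tcp_pos: [0.5016, 0.0499, 0.0515]
tool_rot: [[0.991, -0.132, 0.0], [-0.132, -0.991, 0.0], [0.0, -0.0, -1.0]]
force: [-0.0, 0.3, 0.8]
finger_gap: 0.085
grasp_force: 0.0
```

carry_out:
  increments: "60 -0.03 0 0 0 0 0; 40 0 0 0 0 0 0; 25 0 0 0 0 0 0; 15 0 0 0 0 0 0; 0 0 0 0 0 0 0; 0 0 0 0 0 0 0; 0 0 0 0 0 0 0; 0 0 0 0 0 0 0; 0 0 0 0 0 0 0"

```text
t: 12.75
tcp_pos: [0.5004, 0.0492, 0.0513]
tool_rot: [[0.991, -0.134, 0.001], [-0.134, -0.991, 0.0], [0.001, -0.0, -1.0]]
force: [-0.1, 0.1, 5.7]
finger_gap: 0.0092
grasp_force: 59.7
```

carry_out:
  increments: "0 0 -0.1 0 0 0 1.0; 0 0 -0.2 0 0 0 1.5; 0 0 -0.3 0 0 0 2; 0 0 -0.3 0 0 0 2; 0 -0.02 -0.3 0 0 0 2; 0 -0.02 -0.3 0 0 0 2; 0 -0.02 -0.3 0 0 0 2; 0 -0.02 -0.3 0 0 0 1.4; 0 -0.02 -0.3 0 0 0 1; 0 0 -0.2 0 0 0 0; 0 0 0 0 0 0 0; 0 0 0 0 0 0 0"

```text
t: 13.95
tcp_pos: [0.4957, -0.0821, 0.0513]
tool_rot: [[0.992, 0.125, 0.001], [0.125, -0.992, -0.001], [0.001, 0.001, -1.0]]
force: [-0.5, -0.1, 4.7]
finger_gap: 0.0091
grasp_force: 59.7
```

```bash
python3 - <<'E'
from h import *
s=env.sense();print(s['t'],s['tcp_pos'],s['force'],s['tool_rot'][:,1])
C=cal('wrist');im=env.capture('wrist')[:,:,::-1];np.savez('w6.npz',K=C[0],r=C[1],t=C[2])
cv2.imwrite('w6_raw.png',im);cv2.imwrite('pics/w6.png',cv2.resize(im,(800,600),interpolation=cv2.INTER_CUBIC))
E
```

```text
13.95 [ 0.49565809 -0.08207822  0.05129365] [-0.46294503 -0.07176229  4.744803  ] [ 0.12517266 -0.99213438  0.00108906]
```

View pics/w6.png

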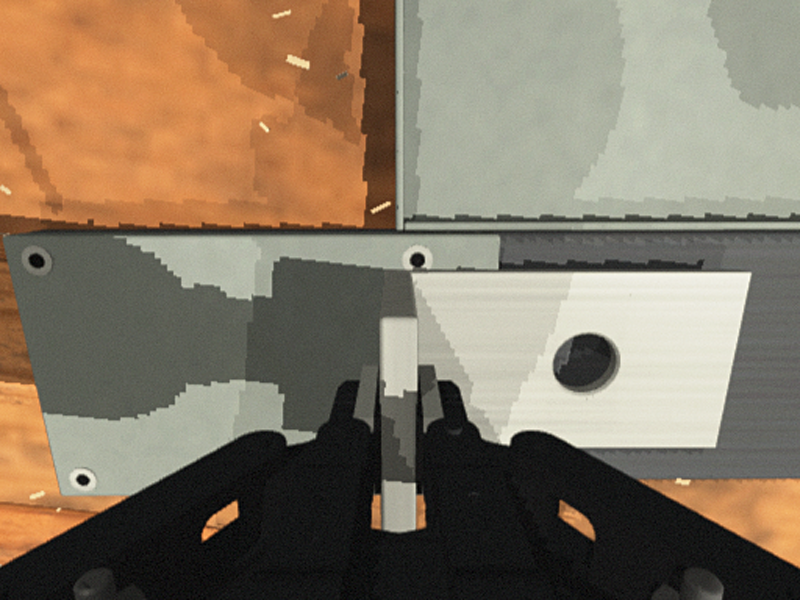

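The bracket is flat on the table, parallel to the fixture edges. The hole is at (586,362), the step's far end at (499,236), and the slide table corners are at (8,235) and (63,494). I'll compare both in this same view.

```bash
cat > rel.py <<'E'
from fit import *
v=lambda L:[((p[0]+.5)/1.5625-.5,(p[1]+.5)/1.5625-.5) for p in L]
def rel(npz,Fp,FL,Np,NL,nz=.022):
    d=np.load(npz);C=(d['K'],d['r'],d['t'])
    f=fit([(C,v(Fp),FL)],[.492,-.11,0,-1.44],0);n=fit([(C,v(Np),NL)],[.5,-.14,nz,-1.44],nz)
    f[0][2]=0;n[0][2]=nz
    show('f',f);show('n',n)
    h=Rz(f[0][3]).T@(n[0][:3]+Rz(n[0][3])@[.01,0,0]-f[0][:3])
    print('hole in fixture mm',h*1e3,'need',np.r_[90,0]-h[:2]*1e3,'yaw diff',np.degrees(n[0][3]-f[0][3]))
    print('world shift',Rz(f[0][3])@np.r_[.09-h[0],-h[1],0])
E
python3 - <<'E'
from rel import *
rel('w6.npz',[(8,235),(63,494),(499,236)],[[-170,55,22],[-170,-55,22],[10,55,22]],
 [(380,318),(417,318),(382,530),(415,530),(750,272),(716,447),(586,362)],BR)
rel('w6.npz',[(8,235),(63,494),(499,236)],[[-170,55,22],[-170,-55,22],[10,55,22]],
 [(750,272),(716,447),(586,362),(412,272)],[BR[4],BR[5],BR[6],[-55,35,6]])
E
```

```text
f [ 0.491  -0.1104  0.    ] yaw -82.96 rms 1.87
n [ 0.503  -0.1409  0.022 ] yaw -82.82 rms 4.94
hole in fixture mm [41.66257666  8.20756381 22.        ] need [48.33742334 -8.20756381] yaw diff 0.14336966766596207
world shift [-0.00222178 -0.04897892  0.        ]
f [ 0.491  -0.1104  0.    ] yaw -82.96 rms 1.87
n [ 0.5029 -0.1409  0.022 ] yaw -82.73 rms 0.57
hole in fixture mm [41.72051497  8.16441738 22.        ] need [48.27948503 -8.16441738] yaw diff 0.22998555743068264
world shift [-0.00218606 -0.04891613  0.        ]
```

carry_out:
  increments: "0 0 -0.1 0 0 0 0; 0 -0.01 -0.15 0 0 0 0; 0 -0.01 -0.15 0 0 0 0; 0 -0.01 -0.15 0 0 0 0; 0 -0.01 -0.15 0 0 0 -0.2; 0 0 -0.1 0 0 0 0; 0 0 -0.06 0 0 0 0; 0 0 0 0 0 0 0; 0 0 0 0 0 0 0"

```text
t: 14.9
tcp_pos: [0.4937, -0.1225, 0.0513]
tool_rot: [[0.992, 0.123, 0.001], [0.123, -0.992, 0.002], [0.001, -0.002, -1.0]]
force: [-0.3, 2.9, 6.2]
finger_gap: 0.0088
grasp_force: 59.8
```

```bash
python3 - <<'E'
from h import *
s=env.sense();print(s['t'],s['tcp_pos'],s['force'],s['tool_rot'][:,1])
C=cal('wrist');im=env.capture('wrist')[:,:,::-1];np.savez('w7.npz',K=C[0],r=C[1],t=C[2])
cv2.imwrite('w7_raw.png',im)
a=np.zeros((560,800,3),np.uint8);a[:]=cv2.resize(im[130:310,240:497],(800,560),interpolation=cv2.INTER_CUBIC)
cv2.imwrite('pics/w7.png',a)
E
```

```text
14.9 [ 0.49365576 -0.12254987  0.05129784] [-0.34167246  2.89896723  6.22365578] [ 0.12303722 -0.99240079 -0.00158457]
```

View pics/w7.png

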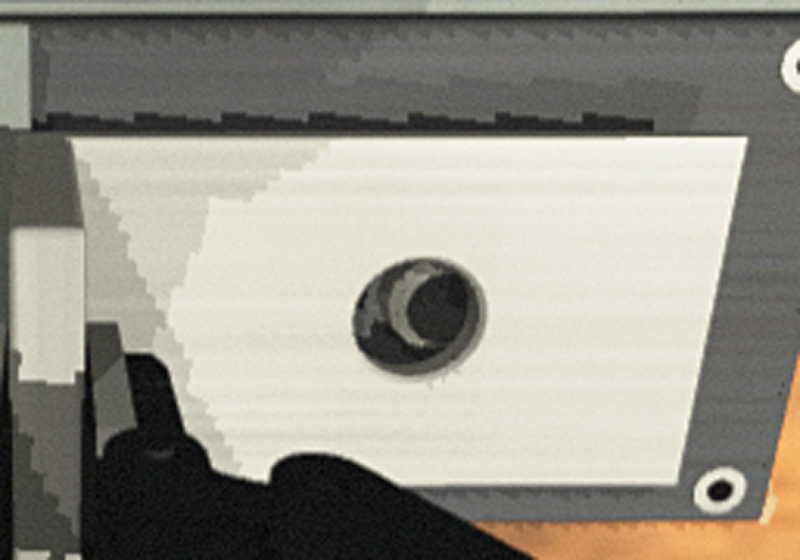

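The pin shows through the hole: hole rim centre at crop (420,319), pin top centre at about (442,308). I'll convert both to a shift.

```bash
python3 - <<'E'
from fit import *
d=np.load('w7.npz');C=(d['K'],d['r'],d['t']);k=257/800
u=lambda p:((p[0]+.5)*k-.5+240,(p[1]+.5)*k-.5+130)
h=onz(C,u((420,319)),.028)
R=Rz(np.radians(-82.9))
for p in((442,308),(437,307)):
    q=onz(C,u(p),.0215);print(q,h,'world',(q-h)*1e3,'fixture',R.T@(q-h)*1e3)
# foot corners and seat corner
n=fit([(C,[u(p) for p in((748,137),(679,485),(420,319),(72,138))],[BR[4],BR[5],BR[6],[-55,35,6]])],[.5,-.18,.022,-1.44],.022);show('n',n)
hh=n[0][:3]+Rz(n[0][3])@[.01,0,0];print('hole by fit',hh)
for p in((30,20),(30,130)):print('step',onz(C,u(p),.022))
print('pin from earlier .5028 -.1989')
# outer bracket edges vs seat near edge/far
print('near edge',onz(C,u((500,521)),.012),onz(C,u((765,521)),.012))
E
```

```text
[ 0.50272861 -0.19792778  0.0215    ] [ 0.50229034 -0.19117103  0.028     ] world [ 0.43826637 -6.75675106 -6.5       ] fixture [ 6.75911025 -0.4002387  -6.5       ]
[ 0.50281199 -0.19691422  0.0215    ] [ 0.50229034 -0.19117103  0.028     ] world [ 0.5216463  -5.74318531 -6.5       ] fixture [ 5.76362246 -0.19221991 -6.5       ]
n [ 0.5008 -0.181   0.022 ] yaw -82.74 rms 0.33
hole by fit [ 0.50204115 -0.19093137  0.022     ]
step [ 0.54768163 -0.11180982  0.022     ]
step [ 0.52786987 -0.11417775  0.022     ]
pin from earlier .5028 -.1989
near edge [ 0.45196624 -0.22702665  0.012     ] [ 0.4592121  -0.28467383  0.012     ]
```

carry_out:
  increments: "0 0.01 -0.07 0 0 0 0; 0 0 -0.065 0 0 0 0; 0 0 0 0 0 0 0; 0 0 0 0 0 0 0; 0 0 0 0 0 0 0"

```text
t: 15.45
tcp_pos: [0.4926, -0.1309, 0.0502]
tool_rot: [[0.993, 0.122, -0.002], [0.122, -0.993, 0.0], [-0.002, -0.0, -1.0]]
force: [0.5, 0.0, -4.6]
finger_gap: 0.0094
grasp_force: 58.4
```

carry_out:
  increments: "0 0.02 0.015 0 0 0 0; 0 0 0 0 0 0 0; 0 0 0 -0.03 0 0 0; 0 0 0 0 0 0 0"

```text
t: 15.85
tcp_pos: [0.4943, -0.1299, 0.0492]
tool_rot: [[0.993, 0.122, -0.0], [0.122, -0.993, -0.0], [-0.0, -0.0, -1.0]]
force: [0.2, 0.1, -4.9]
finger_gap: 0.0093
grasp_force: 58.3
```

carry_out:
  increments: "0 0 0 -0.04 0 0 0; 0 0 0 -0.04 0 0 0; 0 0 0 0 0 0 0; 0 0 0 0 0 0 0"

```text
t: 16.25
tcp_pos: [0.4944, -0.1299, 0.0453]
tool_rot: [[0.993, 0.122, -0.0], [0.122, -0.993, -0.0], [-0.0, 0.0, -1.0]]
force: [0.6, 0.2, -4.4]
finger_gap: 0.009
grasp_force: 58.3
```

carry_out:
  increments: "0 0 0 -0.04 0 0 0; 0 0 0 -0.04 0 0 0; 0 0 0 0 0 0 0; 0 0 0 0 0 0 0"

```text
t: 16.65
tcp_pos: [0.4947, -0.13, 0.0414]
tool_rot: [[0.993, 0.122, 0.0], [0.122, -0.993, -0.0], [0.0, 0.0, -1.0]]
force: [-0.2, 0.9, -4.0]
finger_gap: 0.0091
grasp_force: 58.6
```

carry_out:
  increments: "0 0 0 -0.02 0 0 0; 0 0 0 -0.02 0 0 0; 0 0 0 0 0 0 0; 0 0 0 0 0 0 0"

```text
t: 17.05
tcp_pos: [0.4947, -0.13, 0.0413]
tool_rot: [[0.993, 0.122, -0.0], [0.122, -0.993, -0.001], [-0.0, 0.001, -1.0]]
force: [-5.4, 1.8, 12.9]
finger_gap: 0.0097
grasp_force: 61.2
```

It has dropped exactly 10.0 mm and touches the floor, so I'll release and withdraw upward.

carry_out:
  increments: "0 0 0 0.02 0 0 0; 12 0 0 0 0 0 0; 20 0 0 0 0 0 0; 40 0 0 0 0 0 0; 40 0 0 0 0 0 0; 40 0 0 0 0 0 0; 40 0 0 0.3 0 0 0; 40 0 0 0.8 0 0 0; 60 0 0 1 0 0 0; 85 0.2 0 1 0 0 0; 85 0.5 0 1 0 0 0; 85 0 0 0 0 0 0"

```text
t: 18.25
tcp_pos: [0.5332, -0.13, 0.2465]
tool_rot: [[0.992, 0.123, 0.016], [0.123, -0.992, -0.003], [0.015, 0.005, -1.0]]
force: [0.4, 0.9, -0.2]
finger_gap: 0.0847
grasp_force: 0.0
```

```bash
python3 - <<'E'
from h import *
s=env.sense();print(s['t'],s['tcp_pos'])
R=cal('wrist');im=env.capture('wrist');cv2.imwrite('w8_raw.png',im[:,:,::-1]);np.savez('w8.npz',K=R[0],r=R[1],t=R[2])
for c in('wrist','top'):
    if c=='top':env.capture(c)
    for t in('next_bracket','next_bracket_hole','finished_bracket','oil_can','glue_bottle'):
        print(c,t,[(np.round(d['centre'],3).tolist(),round(d['score'],2)) for d in env.boxes_of(c,t)][:2])
# predicted foot outline if seated square: compare edges
from fit import *
a=np.radians(-82.83);b=np.array([.5027,-.1982,.012])-Rz(a)@[.01,0,0]
P=np.array(BR)/1e3@Rz(a).T+b
print(proj(R,P).round(1))
g=cv2.cvtColor(im,cv2.COLOR_RGB2GRAY)
bright=(g>170).astype(np.uint8)
cs,_=cv2.findContours(bright,cv2.RETR_CCOMP,cv2.CHAIN_APPROX_SIMPLE)
for c in sorted(cs,key=cv2.contourArea)[-5:]:print(cv2.contourArea(c),cv2.minAreaRect(c),cv2.boundingRect(c))
E
```

```text
18.25 [ 0.53321069 -0.12998974  0.24647351]
wrist next_bracket [([0.504, -0.182, 0.018], 0.78)]
wrist next_bracket_hole [([0.504, -0.18, 0.02], 0.97), ([0.575, -0.128, 0.012], 0.2)]
wrist finished_bracket [([0.503, -0.182, 0.02], 0.46)]
wrist oil_can [([0.664, 0.125, 0.032], 0.55)]
wrist glue_bottle [([0.665, 0.013, 0.075], 0.6)]
top next_bracket [([0.483, -0.158, 0.02], 0.87)]
top next_bracket_hole [([0.481, -0.159, 0.017], 0.8)]
top finished_bracket [([0.484, -0.158, 0.018], 0.66), ([0.533, 0.264, 0.009], 0.55)]
top oil_can [([0.483, -0.162, 0.019], 0.26)]
top glue_bottle [([0.674, 0.031, 0.108], 0.69), ([0.557, -0.098, 0.011], 0.3)]
[[244.3 182.8]
 [253.7 182.7]
 [245.  243.5]
 [253.9 243.5]
 [350.6 172.9]
 [346.3 226.1]
 [305.  200.3]]
406.5 ((249.5, 213.5), (7.0, 59.0), 0.0) (246, 184, 8, 60)
419.5 ((86.22028350830078, 281.815185546875), (22.021102905273438, 41.54359436035156), 60.01836013793945) (69, 275, 40, 27)
437.5 ((435.0, 373.5), (19.0, 36.0), 90.0) (417, 364, 37, 20)
3769.0 ((283.81097412109375, 319.2959289550781), (110.3377685546875, 46.689414978027344), 6.009006023406982) (227, 292, 115, 56)
4745.0 ((302.5, 200.0), (52.0, 95.0), 90.0) (255, 174, 96, 53)
```

The observed leg and foot outlines match the seated-square prediction to within 2 px. The finished bracket is in the tote and nothing is gripped.

```bash
python3 -c "
from cell import env
print(env.job_done())"
```

```text
the job is handed in; nothing more can be done
None
```

The job is handed in: the finished bracket stands on its foot in the tote, and the next bracket was slid over and lies flat and square around the pin. Everything is released, and I never touched the oil can or the glue bottle.

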